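# Swing the magnifier over the coin and clamp it

### The job

Push the magnifier's swing arm gently round with a fingertip until the lens stands centred over the coin in the walnut block, then push the little clamp lever on top of the post clockwise until it is against its stop, leaving the lens over the coin. Only push with the finger: do not grip the arm or the lever, and leave the coin, the block and everything else on the shelf where they are.

Things in the scene. Friction and masses are not known exactly. Their poses are not given: they have to be found in the camera images.
- stand: Fixed chrome magnifier stand, bolted down. Origin: centre of its round base (radius 56 mm, dome up to 24 mm high) on the shelf; its post (radius 8 mm) is vertical, top at 192 mm. z up; at arm angle 0 the arm points along the stand's own -x. The stand is turned by up to 0.3 rad either way from square to the robot.
- swing (a joint): Angle of the magnifier's arm about the post, rad. At value a the arm points along (-cos a, sin a) in the stand's frame: 0 is the stand's -x, positive towards its +y (clockwise from above is growing). Stops at -1.6 and 1.7. Starts folded to the +y side, 1.25 to 1.5. Plain friction hinge: it takes about 0.15 N m, stays where it is left and does not coast; the clamp lever does not change this and does not turn the arm.
- bar_mid (a point): Point on the axis of the arm's round bar (diameter 10 mm, centre 105 mm above the shelf), 110 mm from the post axis: a good place to push. The bare bar runs from 16 mm to 133 mm from the post axis.
- lens_centre (a point): Centre of the round lens at the arm's end, 180 mm from the post axis, 105 mm above the shelf; chrome rim of outer radius 46.5 mm, 9 mm thick, glass within. Nothing on the shelf under its way is higher than 57 mm.
- clamp (a joint): Turn of the black clamp lever on top of the post, rad: 0 loose (starts 0 to 0.3), growing clockwise from above, hard stop at 1.4. At value c the lever points along (cos(0.9-c), sin(0.9-c)) in the stand's frame, so on the far side from the robot. Stays where it is left; turning takes about 0.05 N m.
- lever_tip (a point): Centre of the ball (diameter 16 mm) at the lever's end, 64 mm from the post axis, 170 mm above the shelf. The lever's bar (diameter 9 mm) lies level at that height, bare from 14 mm to 56 mm from the post axis; its hub has radius 14 mm. The post ends 22 mm above the bar's axis.
- coin_center (a point): Centre of the loose silver-coloured coin (diameter 38 mm, 3 mm thick) lying in the round pocket in the top of the walnut block, 18.5 mm above the shelf. It lies about 176 to 184 mm from the post axis, under the lens's way, in one of three places; the slabs have the other two.
- block: Loose walnut coin block, 70 x 70 x 22 mm, with one round pocket 5 mm deep in its top. Origin: centre of its underside. Leave it where it is.
- slab_a: Loose clear acrylic coin slab lying flat, 58 x 76 x 9 mm, a smaller coin and a blank label in it. Origin: centre of its underside. Bystander.
- slab_b: Another slab, just like slab_a. Bystander.
- bell: Heavy brass coin weight shaped like a small bell, 48 mm across, 56 mm high, standing to the stand's -y side. Origin: centre of its underside. Bystander.
- cup: Tin pen cup, 72 mm across, 95 mm high, pens up to about 140 mm. Origin: centre of its underside. Bystander at the left.
- tube: Clear capped coin tube standing upright, 46 mm across, 72 mm high. Origin: centre of its underside. Bystander at the right.
- loupe: Small folded loupe, 50 x 34 x 16 mm. Origin: centre of its underside. Bystander at the left.
- tweezers: Steel coin tweezers lying flat, 135 mm long, along x at yaw 0, 7 mm high. Origin near the middle, on the shelf. Bystander at the right.
There are look-alikes about, which are no part of the job. Several things look just like the block: the one meant starts farthest from the robot's base.

How it is judged (in metres and radians):
On the way, in this order (a step that is already met when the one before it is completed fails the run):
1. the lens stands still, centred over the coin in the block, the clamp lever still loose (horizontal distance between lens_centre and coin_center below 0.014 m and velocity of joint swing between -0.03 and 0.03 rad/s and value of joint clamp below 0.6 rad), for 0.2 s.
2. the clamp lever is turned to its stop with the lens still over the coin (horizontal distance between lens_centre and coin_center below 0.014 m and value of joint clamp above 1.25 rad), for 0.2 s.
At the end, for the whole second after the job is handed in: The lens centre is within 14 mm (seen from above) of the coin's centre and at rest, the clamp lever is past 1.25 rad (stop at 1.4), and coin and block lie within 8 mm of where they started, the coin flat in its pocket (all of step 2 and velocity of joint swing between -0.03 and 0.03 rad/s and horizontal distance between coin_center and block below 0.004 m and distance of each of block, coin_center from where it was at the start of the episode below 0.008 m and angle between coin_center's own z axis and vertical below 0.1 rad); the robot touches nothing.
It fails at once if the magnifier's arm or lens is gripped or shoved (more than 20 N) (contact force between swing and anything else above 20 N).
It fails at once if the clamp lever is gripped or forced (more than 30 N) (contact force between clamp and anything else above 30 N).
It fails at once if the coin is moved or lifted out of its pocket (15 mm) (distance of coin_center from where it was at the start of the episode above 0.015 m).
It fails at once if the block, a slab, the weight, the pen cup, the coin tube, the loupe or the tweezers is moved (15 mm) (distance of any of block, slab_a, slab_b, bell, cup, tube, loupe, tweezers from where it was at the start of the episode above 0.015 m).
It also fails if it takes over 61 s, if anything falls off the work surface, if the arm or the gripper's body presses on something with over 40 N, if the wrist force passes 120 N, or if a joint passes its speed limit or range.

### The arm

A 6-joint arm with a two-finger parallel gripper is mounted at the origin on the work surface. World frame = base frame: x ahead of the robot, y to its left, z up, the work surface at z = 0. Lengths are in mm, angles in rad, forces in N, time in s.
With the tool pointing down it reaches from about 350 to 875 mm from the base axis. Payload 4.2 kg.
Tool frame: the origin (TCP) lies midway between the tips of the shut fingers; the grasp point (between the pads) lies 19 mm behind it; x points along the fingers, y is the direction in which the jaws open and shut, and the axes are right-handed (so a half turn about x gives the same grasp; the last joint's range is limited). The gripper opens to 85 mm and grips with 20 to 120 N. Pads are 22 mm wide; open, the fingers measure 114 mm over their backs; the gripper's body (76 mm by 85 mm) begins 54 mm behind the grasp point. The pads swing forward as they close: fully open they stand 13 mm farther back than shut.
Start: joints at [-1.004, 0.385, 0.008, 0, -1.194, -0.259], TCP at [189.367, -595.6, 231.312] pointing down, gripper open.
Joint ranges: [-3.14, 3.14], [-1.21, 2.06], [-1.07, 1.41], [-3.16, 2.05], [-2.99, -0.16], [-3.1, 3.1]. Speed limits (rad/s): [2.79, 2.79, 3.14, 3.14, 3.14, 3.14].

### API

Orientations are given as [roll, pitch, yaw] about the fixed x, y, z axes, in that order (R = Rz(yaw) Ry(pitch) Rx(roll)).
In Python, from rig import status, optics, job gives the robot as it stands.
- The arm moves only by the tool move_arm, never from a script. Its argument "moves" is a list that holds one entry, the list of rows, each a list of 7 numbers: the shift along the tool's x, y, z in cm, then the turn, a rotation vector about the tool's x, y, z in units of 5 degrees (1.0 is 5 degrees), then the closure, from 0 (fully open) to 1 (shut). In form: [[[x, y, z, wx, wy, wz, hand], ...]]. A call has 1 to 20 rows; each row shifts and turns the commanded pose from where the row before left it, along the tool's axes as they then stand; what a row does not reach is not made up. A row lasts 1/10 s, in which the tool goes at most 50 mm and 8.59 degrees, less where a joint would pass 70% of its speed; a pose out of reach is approached as far as the arm can. A call is refused whole if a number of a shift passes 5 or a number of a turn 1, either way. A call with a gripper value outside its range is refused whole. The fingers move at their own pace and stop on an object; "newtons" is the grip in N (left out, the last holds). Time passes only in rows, so rows that do not move let the fingers close. It gives the time, the measured TCP pose, the force and the opening at its end, in the units of the state.
- status.read_state(): the state, without advancing time (a new reading comes with each control period).
- optics.grab_frame(name): name is "scene" or "top" or "wrist"; returns a dict with "color" (480x640x3 uint8, red, green, blue), "mtx" (3x3 intrinsics, pixels), "T" (4x4, takes a point from camera to world coordinates); the wrist camera has in their place "hand_eye" (4x4, takes a point from camera to tool coordinates, whose origin is the TCP and whose axes are the tool frame's). Camera axes: x right, y up, looking along -z (the intrinsics and any distortion apply to the point x, -y, -z); pixel columns grow to the right and rows downward; lengths in mm; the calibration is good to about 2 mm. A picture is of the moment at which its call begins: read the wrist's pose just before it. There is no depth.
- job.job_done(): hands the job in, once; it reports no verdict.
The state is a dict: "clock": time; "joint_pos": joint angles; "qvel": joint speeds; "tau": joint torques, N m; "position": TCP position; "ee_rot": TCP orientation; "ft_force": force on the tool from outside, world axes, zero at the start; "wrist_torque": the same for the moment, N m; "opening": finger opening in mm.
Only numpy, scipy, OpenCV 4.12 (cv2) and the standard library are available. Lean on these libraries where they do the work, as an engineer would, in place of code of your own. Each camera call takes 0.05 s, during which the arm holds its last target.

## Working session

There is one attempt and no reset: what is moved stays moved. The work goes in short steps, Python scripts to look and compute and a tool call to move; the robot and the scene stay as the last step left them, time stands still between calls to the robot, and variables do not carry over. Pictures are saved under pics/ and viewed, and the job is handed in when it is done.

Besides the shell and the picture viewer there is one more tool, called after "Request:" in YAML: its name, and indented under it one key for each argument. move_arm: Moves the arm, as the interface text tells. Its arguments: {"type":"object","properties":{"moves":{"type":"array","items":{"type":"array","items":{"type":"array","items":{"type":"number"}}}},"newtons":{"type":"number"}},"required":["moves"]}

```bash
mkdir -p pics; ls; python3 - <<'E'
from rig import status, optics
import cv2, numpy as np
print(status.read_state())
for n in ["scene","top","wrist"]:
    f=optics.grab_frame(n)
    cv2.imwrite(f"pics/{n}0.png",f["color"][:,:,::-1])
    print(n,f["mtx"].tolist(),{k:np.round(v,4).tolist() for k,v in f.items() if k in("T","hand_eye")},f.keys())
    np.savez(f"{n}0.npz",**f)
E
```

```text
pics
{'clock': 0.0, 'joint_pos': array([-1.00438607e+00,  3.85572664e-01,  6.61306337e-03, -5.43412633e-04,
       -1.19399326e+00, -2.58599129e-01]), 'qvel': array([ 0.00053925, -0.00034649,  0.00016213, -0.00143762, -0.00107157,
       -0.00058203]), 'tau': array([-1.22135963e-03, -3.92289698e+01,  1.88395947e+01,  4.18627784e+00,
       -4.79008348e-03, -1.67787516e-05]), 'position': array([ 189.20617612, -595.05053963,  230.20027627]), 'ee_rot': array([1.59943557, 1.56858144, 1.9070462 ]), 'ft_force': array([-0.99290752, -0.3171873 ,  0.49515964]), 'wrist_torque': array([-0.04194268,  0.0207122 , -0.03067422]), 'opening': 85.16689444696286}
scene [[439.8243233905418, 0.0, 318.86831719402596], [0.0, 439.8243233905418, 238.7290845662399], [0.0, 0.0, 1.0]] {'T': [[-0.5748, -0.6055, 0.5504, 1066.2638], [0.8181, -0.4084, 0.405, 381.4134], [-0.0204, 0.6831, 0.7301, 842.2167], [0.0, 0.0, 0.0, 1.0]]} dict_keys(['color', 'mtx', 'T'])
top [[585.4343434961193, 0.0, 311.3937968429517], [0.0, 585.4343434961193, 236.59751356356702], [0.0, 0.0, 1.0]] {'T': [[-0.001, 0.995, -0.0997, 372.9382], [-0.9999, 0.0001, 0.0117, -5.7523], [0.0116, 0.0997, 0.9949, 1339.3933], [0.0, 0.0, 0.0, 1.0]]} dict_keys(['color', 'mtx', 'T'])
wrist [[368.2647861530723, 0.0, 323.39430804121923], [0.0, 368.2647861530723, 235.0984679696193], [0.0, 0.0, 1.0]] {'hand_eye': [[0.0003, 0.2629, -0.9648, -142.1911], [1.0, 0.0002, 0.0004, 0.7456], [0.0003, -0.9648, -0.2629, -67.6307], [0.0, 0.0, 0.0, 1.0]]} dict_keys(['color', 'mtx', 'hand_eye'])
```

View pics/scene0.png

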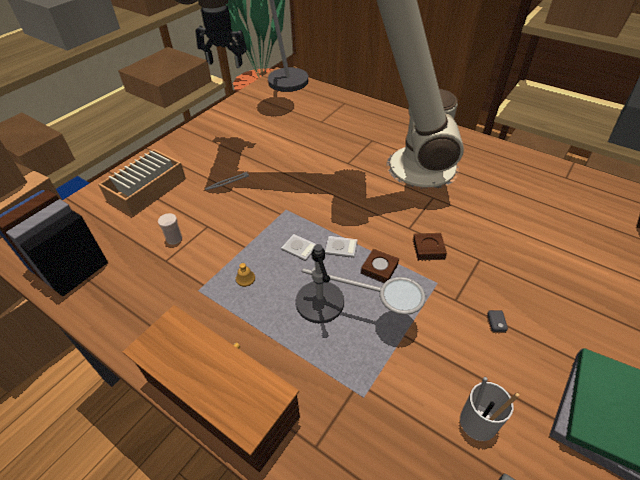

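View pics/top0.png

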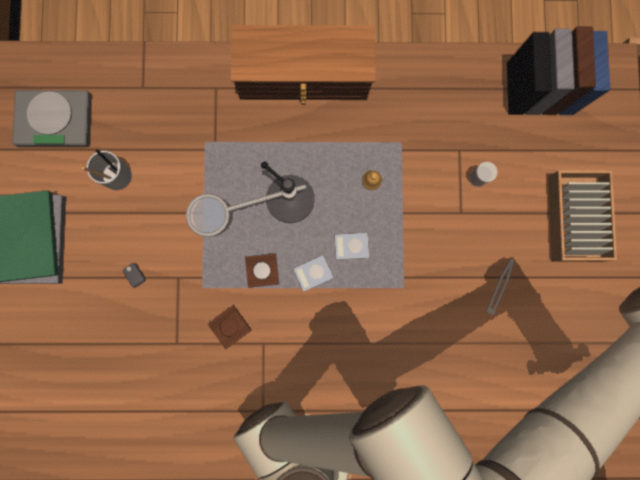

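The top view shows a walnut block holding a coin at (262,270) and an empty look-alike at (230,326), nearer the robot. The lens is at (208,215), the post top at about (288,185) and the lever ball at about (265,166). The block candidates are (262,270) and (230,326). The farther one, which also has the coin, is (262,270). I'll check that in a close crop.

```bash
python3 - <<'E'
import cv2
a=cv2.imread("pics/top0.png"); cv2.imwrite("pics/topc.png",cv2.resize(a[140:300,180:380],None,fx=4,fy=3.75 if 0 else 3.75,interpolation=cv2.INTER_CUBIC))
a=cv2.imread("pics/scene0.png"); cv2.imwrite("pics/scc.png",cv2.resize(a[210:360,230:440],None,fx=3.8,fy=3.8,interpolation=cv2.INTER_CUBIC))
E
```

```text
(no output)
```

View pics/topc.png

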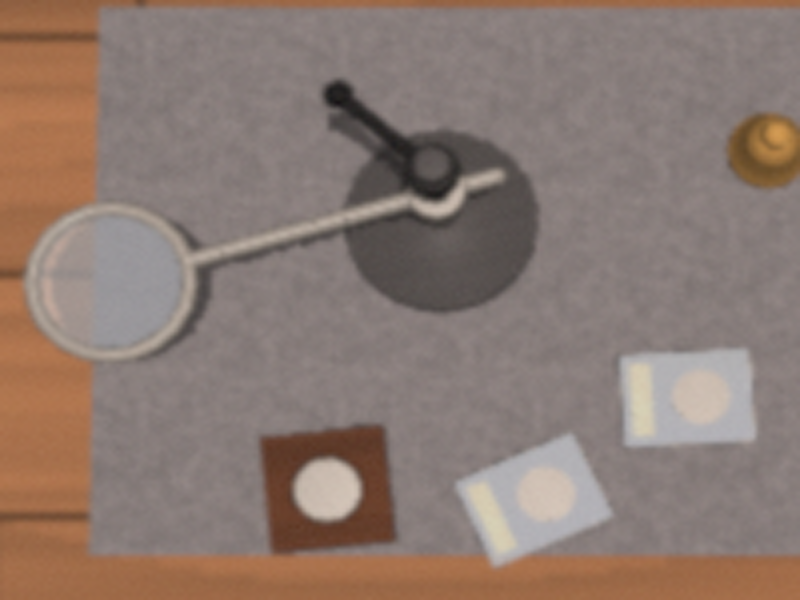

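View pics/scc.png

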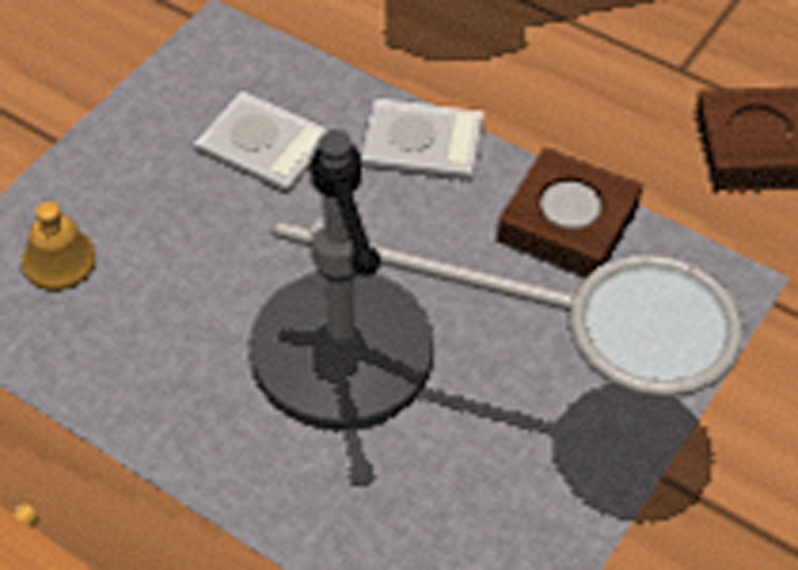

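```bash
cat > h.py <<'E'
import numpy as np
from scipy.optimize import least_squares
C={n:dict(np.load(f"{n}0.npz")) for n in("scene","top")}
def proj(n,p):
    T=C[n]["T"];K=C[n]["mtx"];c=T[:3,:3].T@(np.asarray(p,float)-T[:3,3]);q=K@np.array([c[0],-c[1],-c[2]]);return q[:2]/q[2]
def ray(n,uv,z):
    T=C[n]["T"];K=C[n]["mtx"];d=np.linalg.solve(K,[uv[0],uv[1],1]);d=T[:3,:3]@np.array([d[0],-d[1],-d[2]]);o=T[:3,3];return o+d*(z-o[2])/d[2]
E
python3 - <<'E'
from h import *
t=lambda u,v:(180+u/4,140+v/3.75); s=lambda u,v:(230+u/3.8,210+v/3.8)
P={"posttop":(t(434,165),s(339,140),192),"base":(t(442,221),s(341,345),5),"lens":(t(111,281),s(656,324),105),"coin":(t(328,489),s(570,205),20),"ball":(t(338,94),s(369,262),170),
"slabL":(t(534,500),s(422,140),9),"slabR":(t(690,397),s(262,140),9),"bell":(t(770,150),s(57,280),15),"barEnd":(t(502,175),s(278,230),105)}
for k,(a,b,z) in P.items(): print(k,ray("top",a,z).round(1),ray("scene",b,z).round(1))
E
```

```text
posttop [593.   26.2 192. ] [593.8  34.  192. ]
base [594.   26.7   5. ] [594.1  31.2   5. ]
lens [542.9 199.7 105. ] [544.1 205.  105. ]
coin [428.8  90.   20. ] [432.   96.2  20. ]
ball [636.1  75.6 170. ] [637.4  82.7 170. ]
slabL [422.5 -26.    9. ] [429.6 -17.6   9. ]
slabR [ 485.1 -115.2    9. ] [ 489.8 -106.7    9. ]
bell [ 636.5 -161.9   15. ] [ 659.1 -138.5   15. ]
barEnd [603.9  -7.7 105. ] [606.1  -1.7 105. ]
```

```bash
cat >> h.py <<'E'
from scipy.spatial.transform import Rotation as Ro
def tool():
    from rig import status
    s=status.read_state(); return np.array(s["position"]),Ro.from_euler("xyz",s["ee_rot"]).as_matrix(),s
def show(target=None):
    p,R,s=tool(); print("t",round(s["clock"],2),"p",p.round(1),"F",s["ft_force"].round(2),"open",round(s["opening"],1)); print(R.round(3))
    if target is not None: print("cm tool:",(R.T@(np.array(target)-p)/10).round(2))
E
python3 -c "
from h import *
show([605,153,260])
"
```

```text
t 0.15 p [ 189.2 -595.2  230.5] F [ 1.03 -0.47  0.18] open 85.6
[[-0.001 -0.303  0.953]
 [ 0.002  0.953  0.303]
 [-1.     0.002 -0.   ]]
cm tool: [-2.86 58.72 62.28]
```

View pics/wrist0.png

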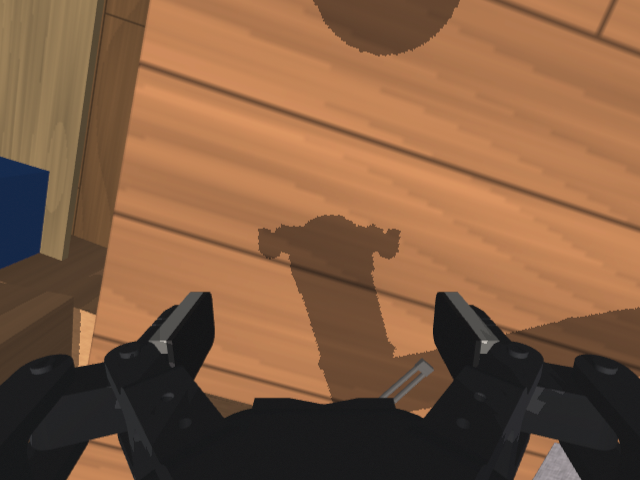

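Request:
move_arm:
  moves:
    - [[-0.16,3.26,3.46,0,0,0,1],[-0.16,3.26,3.46,0,0,0,1],[-0.16,3.26,3.46,0,0,0,1],[-0.16,3.26,3.46,0,0,0,1],[-0.16,3.26,3.46,0,0,0,1],[-0.16,3.26,3.46,0,0,0,1],[-0.16,3.26,3.46,0,0,0,1],[-0.16,3.26,3.46,0,0,0,1],[-0.16,3.26,3.46,0,0,0,1],[-0.16,3.26,3.46,0,0,0,1],[-0.16,3.26,3.46,0,0,0,1],[-0.16,3.26,3.46,0,0,0,1],[-0.16,3.26,3.46,0,0,0,1],[-0.16,3.26,3.46,0,0,0,1],[-0.16,3.26,3.46,0,0,0,1],[-0.16,3.26,3.46,0,0,0,1],[-0.16,3.26,3.46,0,0,0,1],[-0.16,3.26,3.46,0,0,0,1]]

```text
clock: 1.95
position: [605.6, 154.1, 259.9]
ee_rot: [-3.129, 1.57, -2.821]
ft_force: [1.0, -0.9, -0.7]
opening: 0.2
```

```bash
python3 - <<'E'
from h import *
from rig import optics
import cv2
show([605,153,98])
f=optics.grab_frame("wrist");np.savez("wrist1.npz",**f);cv2.imwrite("pics/w1.png",f["color"][:,:,::-1])
f=optics.grab_frame("scene");cv2.imwrite("pics/s1.png",f["color"][:,:,::-1])
E
```

```text
t 1.95 p [605.6 154.1 259.9] F [ 1.05 -0.88 -0.69] open 0.2
[[-0.001 -0.303  0.953]
 [-0.     0.953  0.303]
 [-1.    -0.    -0.001]]
cm tool: [16.19 -0.09 -0.08]
```

View pics/w1.png

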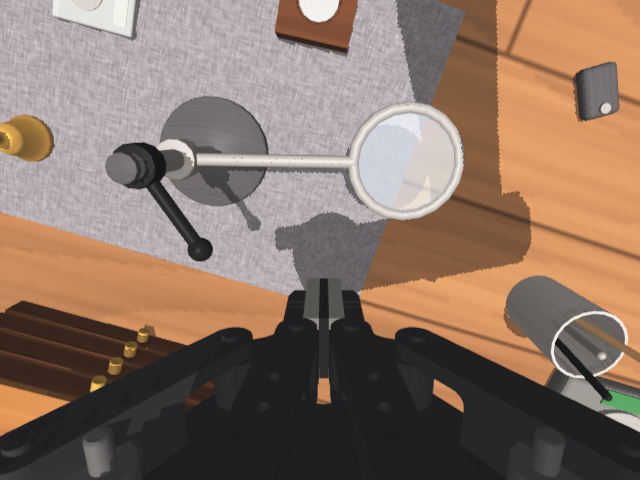

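View pics/s1.png

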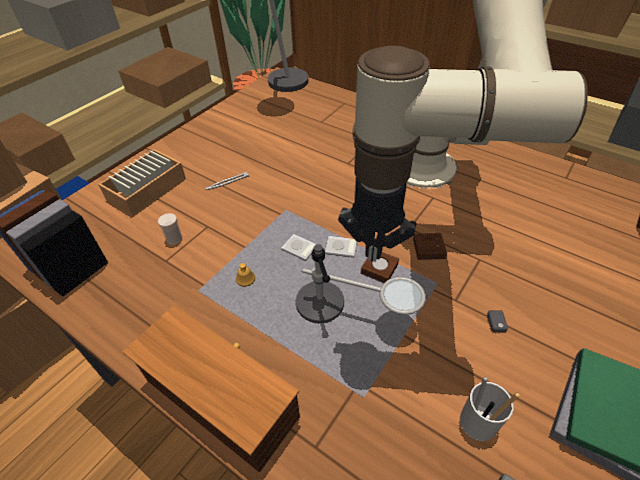

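```bash
cat >> h.py <<'E'
def wray(f,p,R,uv,z):
    T=np.eye(4);T[:3,:3]=R;T[:3,3]=p;T=T@f["hand_eye"];K=f["mtx"]
    d=np.linalg.solve(K,[uv[0],uv[1],1]);d=T[:3,:3]@np.array([d[0],-d[1],-d[2]]);o=T[:3,3];return o+d*(z-o[2])/d[2]
E
python3 - <<'E'
from h import *
p,R,s=tool();f=dict(np.load("wrist1.npz"))
for n,uv,z in [("posttop",(122,166),192),("base",(213,151),5),("lens",(406,161),105),("ball",(200,250),170),("coin",(320,3),20),("bar@lensend",(350,162),105)]: print(n,wray(f,p,R,uv,z).round(1))
E
```

```text
posttop [592.8  35.  192. ]
base [593.3  31.6   5. ]
lens [541.3 204.8 105. ]
ball [636.5  82.1 170. ]
coin [432.6  98.1  20. ]
bar@lensend [555.6 163.1 105. ]
```

Request:
move_arm:
  moves:
    - [[2.8,0,0,0,0,0,1],[2.8,0,0,0,0,0,1],[2.8,0,0,0,0,0,1],[2.8,0,0,0,0,0,1],[2.8,0,0,0,0,0,1],[2.8,0,0,0,0,0,1],[0,0,0,0,0,0,1],[0,0,0,0,0,0,1]]

```text
clock: 2.85
position: [605.2, 152.0, 92.3]
ee_rot: [-2.342, 1.57, -2.034]
ft_force: [-0.2, 0.3, 1.1]
opening: 0.4
```

```bash
python3 - <<'E'
from h import *
from rig import optics
import cv2
show()
f=optics.grab_frame("wrist");cv2.imwrite("pics/w2.png",f["color"][:,:,::-1])
E
```

```text
t 2.85 p [605.2 152.   92.3] F [-0.17  0.32  1.05] open 0.4
[[-0.    -0.303  0.953]
 [-0.001  0.953  0.303]
 [-1.    -0.001 -0.001]]
```

View pics/w2.png

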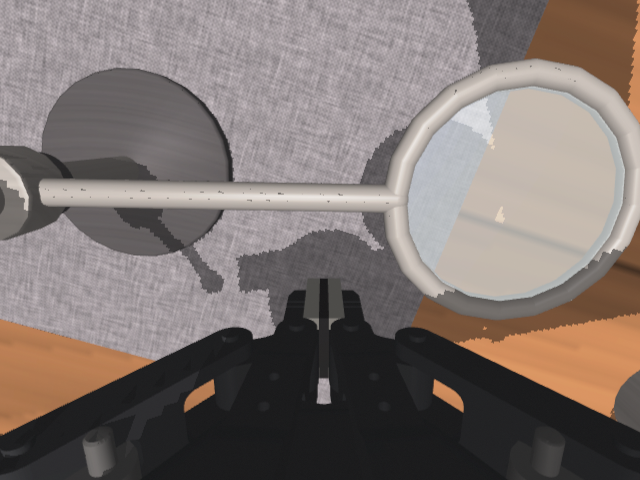

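Request:
move_arm:
  moves:
    - [[0,0,-0.45,0,0,0,1],[0,0,-0.45,0,0,0,1],[0,0,-0.45,0,0,0,1],[0,0,-0.45,0,0,0,1],[0,0,-0.45,0,0,0,1],[0,0,-0.45,0,0,0,1],[0,0.05,-0.39,-0.4,0,0,1],[0,0.05,-0.39,-0.4,0,0,1],[0,0.05,-0.39,-0.4,0,0,1],[0,0.05,-0.39,-0.4,0,0,1],[0,0.05,-0.39,-0.4,0,0,1]]

```text
clock: 4.0
position: [560.8, 139.9, 92.3]
ee_rot: [0.103, 1.568, 0.587]
ft_force: [0.5, 1.0, -0.5]
opening: 0.0
```

```bash
python3 - <<'E'
from h import *
from rig import optics
import cv2
show()
f=optics.grab_frame("wrist");cv2.imwrite("pics/w3.png",f["color"][:,:,::-1])
E
```

```text
t 4.0 p [560.8 139.9  92.3] F [ 0.45  1.01 -0.5 ] open 0.0
[[ 0.002 -0.465  0.885]
 [ 0.001  0.885  0.465]
 [-1.     0.     0.002]]
```

View pics/w3.png

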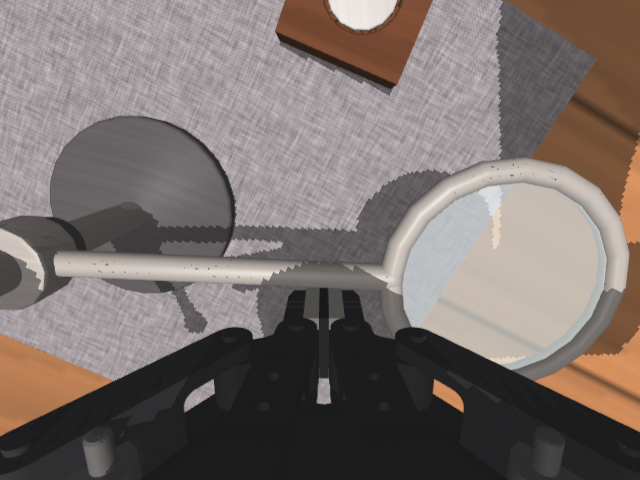

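Request:
move_arm:
  moves:
    - [[0,0.05,-0.39,-0.4,0,0,1],[0,0.05,-0.39,-0.4,0,0,1],[0,0.05,-0.39,-0.4,0,0,1],[0,0.05,-0.39,-0.4,0,0,1],[0,0.05,-0.39,-0.4,0,0,1],[0,0.05,-0.39,-0.4,0,0,1],[0,0.05,-0.39,-0.4,0,0,1],[0,0.05,-0.39,-0.4,0,0,1],[0,0.05,-0.39,-0.4,0,0,1],[0,0.05,-0.39,-0.4,0,0,1],[0,0.05,-0.39,-0.4,0,0,1],[0,0.05,-0.39,-0.4,0,0,1],[0,0.05,-0.39,-0.4,0,0,1],[0,0.05,-0.39,-0.4,0,0,1],[0,0,0,0,0,0,1]]

```text
clock: 5.55
position: [514.6, 109.2, 92.3]
ee_rot: [-0.538, 1.571, 0.433]
ft_force: [0.7, 0.3, 0.3]
opening: -0.1
```

```bash
python3 - <<'E'
from h import *
from rig import optics
import cv2
show()
f=optics.grab_frame("wrist");np.savez("wrist4.npz",**f);cv2.imwrite("pics/w4.png",f["color"][:,:,::-1])
E
```

```text
t 5.55 p [514.6 109.2  92.3] F [0.65 0.32 0.31] open -0.1
[[ 0.    -0.825  0.565]
 [ 0.     0.565  0.825]
 [-1.    -0.     0.   ]]
```

View pics/w4.png

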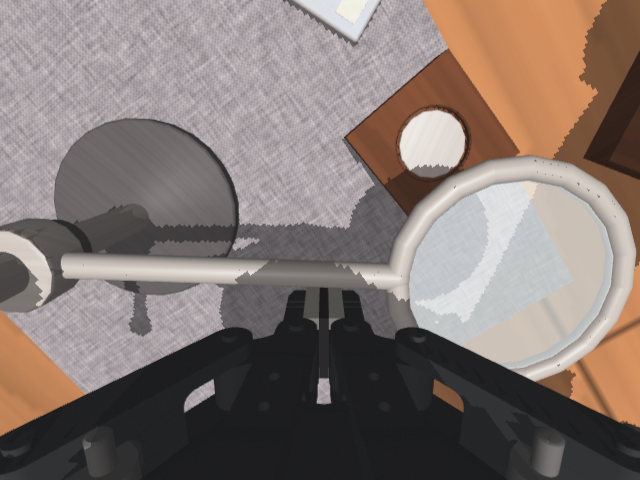

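```bash
python3 - <<'E'
from h import *
p,R,s=tool();f=dict(np.load("wrist4.npz"))
P=np.array([593.3,32.5])
for n,uv,z in [("lens",(514,270),105),("coin",(433,143),20),("base",(146,206),5)]:
    q=wray(f,p,R,uv,z); d=q[:2]-P; print(n,q.round(1),np.hypot(*d).round(1),np.degrees(np.arctan2(d[1],d[0])).round(2))
E
```

```text
lens [444.7 135.2 105. ] 180.6 145.36
coin [427.3  93.4  20. ] 176.8 159.86
base [592.9  27.1   5. ] 5.5 -94.71
```

Request:
move_arm:
  moves:
    - [[0,0.05,-0.39,-0.4,0,0,1],[0,0.05,-0.39,-0.4,0,0,1],[0,0.05,-0.39,-0.4,0,0,1],[0,0.05,-0.39,-0.4,0,0,1],[0,0.05,-0.39,-0.4,0,0,1],[0,0.05,-0.39,-0.4,0,0,1],[0,0,0,0,0,0,1],[0,0,0,0,0,0,1]]

```text
clock: 6.4
position: [500.8, 90.4, 92.1]
ee_rot: [2.998, 1.57, -2.106]
ft_force: [0.3, -0.3, -0.4]
opening: -0.5
```

```bash
python3 - <<'E'
from h import *
from rig import optics
import cv2
show()
for n in("wrist","scene","top"):
    f=optics.grab_frame(n);np.savez(n+"5.npz",**f);cv2.imwrite(f"pics/{n}5.png",f["color"][:,:,::-1])
E
```

```text
t 6.4 p [500.8  90.4  92.1] F [ 0.26 -0.35 -0.42] open -0.5
[[-0.    -0.924  0.382]
 [-0.     0.382  0.924]
 [-1.     0.    -0.   ]]
```

View pics/wrist5.png

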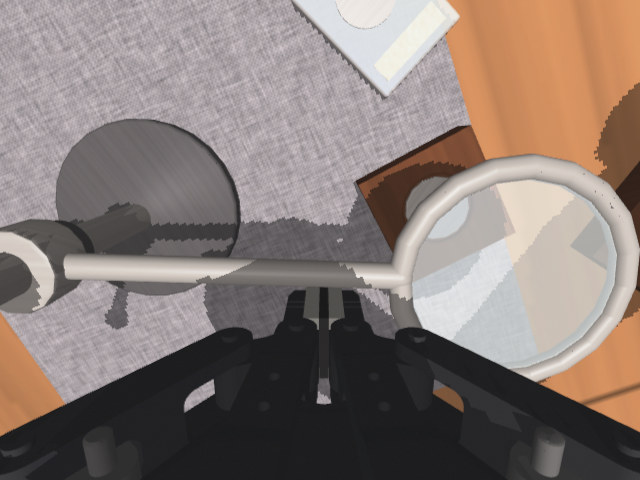

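View pics/scene5.png

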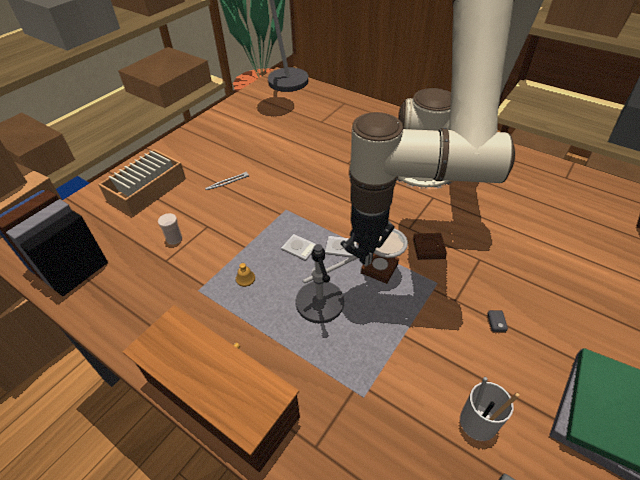

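View pics/top5.png

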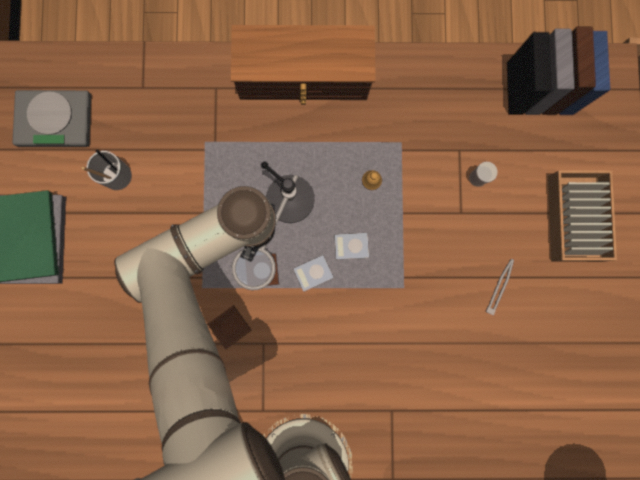

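```bash
python3 - <<'E'
from h import *
import cv2
a=cv2.imread("pics/top5.png"); cv2.imwrite("pics/top5c.png",cv2.resize(a[170:300,200:360],None,fx=5,fy=4.6,interpolation=cv2.INTER_CUBIC))
E
```

```text
(no output)
```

View pics/top5c.png

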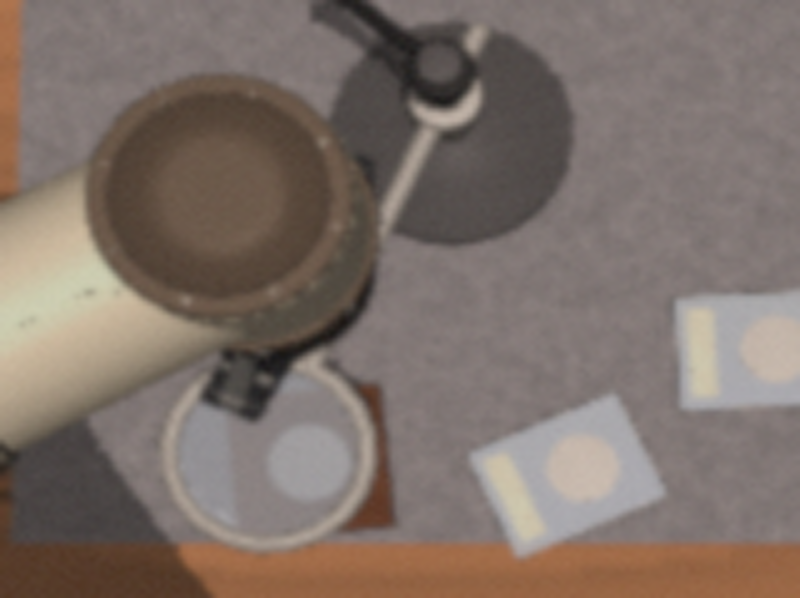

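```bash
python3 - <<'E'
from h import *
L=ray("top",(253.9,267.8),105)[:2];Cn=ray("top",(262.1,270.5),20)[:2];P=np.array([593.5,26.5])
for n,q in(("lens",L),("coin",Cn)):
    d=q-P;print(n,q.round(1),np.hypot(*d).round(1),np.degrees(np.arctan2(d[1],d[0])).round(2))
print("diff",(L-Cn).round(1), "ideal lens px",proj("top",[*(P+180*(Cn-P)/np.hypot(*(Cn-P))),105]))
E
```

```text
lens [430.6 100.9] 179.0 155.45
coin [428.5  89.8] 176.7 159.02
diff [ 2.1 11.1] ideal lens px [258.61024148 270.27262061]
```

Request:
move_arm:
  moves:
    - [[0,0.04,-0.29,-0.3,0,0,1],[0,0.04,-0.29,-0.3,0,0,1],[0,0.01,-0.09,-0.1,0,0,1],[0,0,0,0,0,0,1],[0,0,0,0,0,0,1]]

```text
clock: 7.05
position: [497.4, 84.3, 92.1]
ee_rot: [2.55, 1.57, -2.492]
ft_force: [0.1, 0.3, -0.3]
opening: -0.1
```

```bash
python3 - <<'E'
from h import *
from rig import optics
import cv2
show()
f=optics.grab_frame("top");a=f["color"][:,:,::-1].copy()
cv2.imwrite("pics/top6c.png",cv2.resize(a[170:300,200:360],None,fx=5,fy=4.6,interpolation=cv2.INTER_CUBIC))
E
```

```text
t 7.05 p [497.4  84.3  92.1] F [ 0.15  0.31 -0.34] open -0.1
[[-0.    -0.946  0.324]
 [-0.     0.324  0.946]
 [-1.     0.    -0.   ]]
```

View pics/top6c.png

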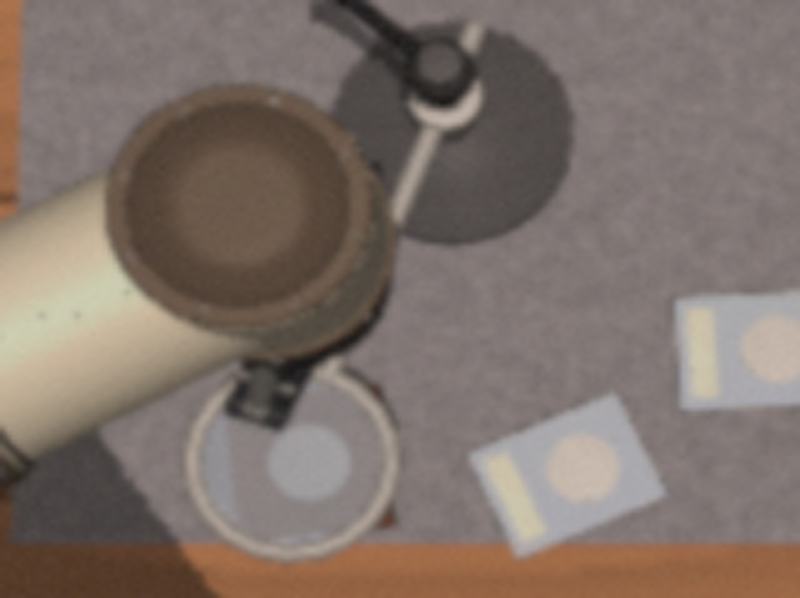

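Request:
move_arm:
  moves:
    - [[0,0,0.6,0,0,0,1],[0,0,1.2,0,0,0,1],[0,0,1.2,0,0,0,1],[-2,0,0,0,0,0,1],[-3,0,0,0,0,0,1],[-3,0,0,0,0,0,1],[-3,0,0,0,0,0,1],[-3,0,0,0,0,0,1],[-2,0,0,0,0,0,1]]

```text
clock: 8.0
position: [508.1, 114.1, 254.7]
ee_rot: [-0.886, 1.567, 0.357]
ft_force: [0.9, 0.3, 0.1]
opening: 0.1
```

```bash
python3 - <<'E'
from h import *
from rig import optics
import cv2
p,R,s=tool(); print(s["joint_pos"].round(2))
show([591,91,255])
f=optics.grab_frame("wrist");np.savez("wrist7.npz",**f);cv2.imwrite("pics/w7.png",f["color"][:,:,::-1])
f=optics.grab_frame("top");a=f["color"][:,:,::-1].copy()
cv2.imwrite("pics/top7c.png",cv2.resize(a[170:300,200:360],None,fx=5,fy=4.6,interpolation=cv2.INTER_CUBIC))
E
```

```text
[ 0.53  0.19 -0.21  0.   -1.17 -0.86]
t 8.0 p [508.1 114.1 254.7] F [0.89 0.34 0.14] open 0.1
[[ 0.003 -0.947  0.322]
 [ 0.001  0.322  0.947]
 [-1.    -0.003  0.002]]
cm tool: [-0.   -8.59  0.48]
```

View pics/w7.png

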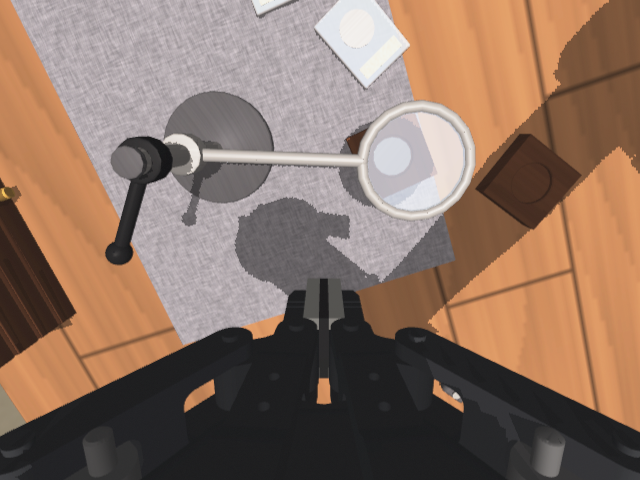

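View pics/top7c.png

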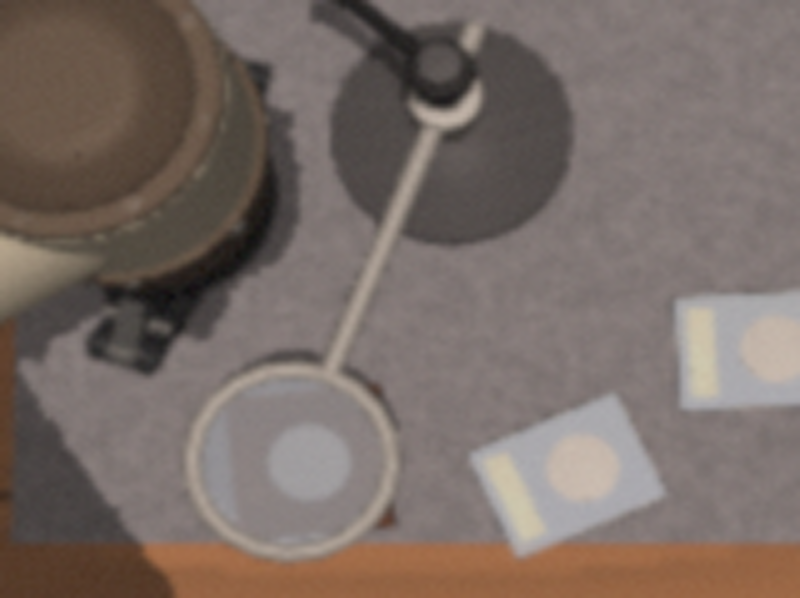

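```bash
python3 - <<'E'
from h import *
p,R,s=tool();f=dict(np.load("wrist7.npz"))
for n,uv,z in [("posttop",(130,161),192),("lens",(416,160),105),("ball",(119,253),170),("coin",(392,156),20)]: print(n,wray(f,p,R,uv,z).round(1))
H=np.linalg.inv(f["hand_eye"])
for q in [(0,0,-11),(0,10,-11),(0,15,-11),(0,20,-11),(-20,10,-11),(-32,20,-11),(-32,10,-11),(-50,50,-11),(-60,0,-11),(-60,50,-11)]:
    c=H@np.array([*q,1.]); u=f["mtx"]@np.array([c[0],-c[1],-c[2]]);print(q,(u[:2]/u[2]).round())
E
```

```text
posttop [592.   30.8 192. ]
lens [425.2  93.5 105. ]
ball [637.1  79.4 170. ]
coin [429.4  94.2  20. ]
(0, 0, -11) [321. 275.]
(0, 10, -11) [345. 275.]
(0, 15, -11) [357. 275.]
(0, 20, -11) [369. 275.]
(-20, 10, -11) [348. 295.]
(-32, 20, -11) [381. 310.]
(-32, 10, -11) [350. 310.]
(-50, 50, -11) [497. 340.]
(-60, 0, -11) [319. 361.]
(-60, 50, -11) [515. 361.]
```

Request:
move_arm:
  moves:
    - [[0,-2.28,0.03,0,0,0,1],[0,-2.28,0.03,0,0,0,1],[0,-2.28,0.03,0,0,0,1],[0,-2.28,0.03,0,0,0,1],[0,0,0,0.95,0,0,1],[0,0,0,0.95,0,0,1],[0,0,0,0.95,0,0,1],[0,0,0,0.95,0,0,1],[0,0,0,0.95,0,0,1],[2,0,0,0,0,0,1],[2,0,0,0,0,0,1],[1,0,0,0,0,0,1],[0,0,0,0,0,0,1]]

```text
clock: 9.4
position: [592.8, 84.6, 199.5]
ee_rot: [2.646, 1.566, -2.81]
ft_force: [-0.4, 0.5, -0.0]
opening: 0.2
```

```bash
python3 - <<'E'
from h import *
from rig import optics
import cv2
show([595,86,163])
f=optics.grab_frame("wrist");np.savez("wrist8.npz",**f);cv2.imwrite("pics/w8.png",f["color"][:,:,::-1])
f=optics.grab_frame("scene");a=f["color"][:,:,::-1].copy()
cv2.imwrite("pics/s8c.png",cv2.resize(a[200:360,240:440],None,fx=4,fy=3.7,interpolation=cv2.INTER_CUBIC))
E
```

```text
t 9.4 p [592.8  84.6 199.5] F [-0.36  0.52 -0.03] open 0.2
[[-0.005 -0.736  0.677]
 [-0.002  0.677  0.736]
 [-1.     0.002 -0.005]]
cm tool: [ 3.65 -0.08  0.27]
```

View pics/w8.png

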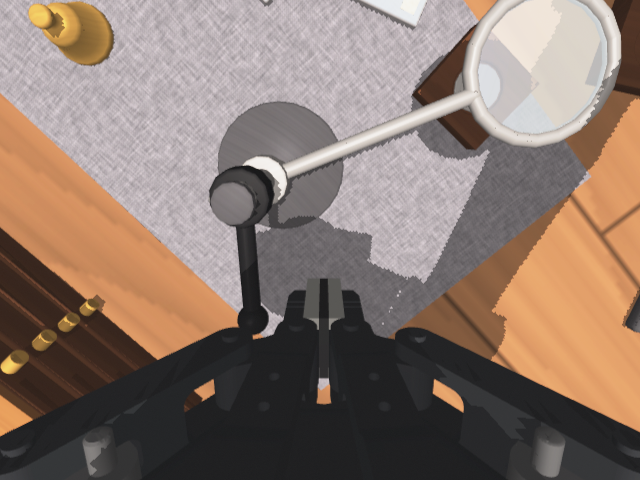

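View pics/s8c.png

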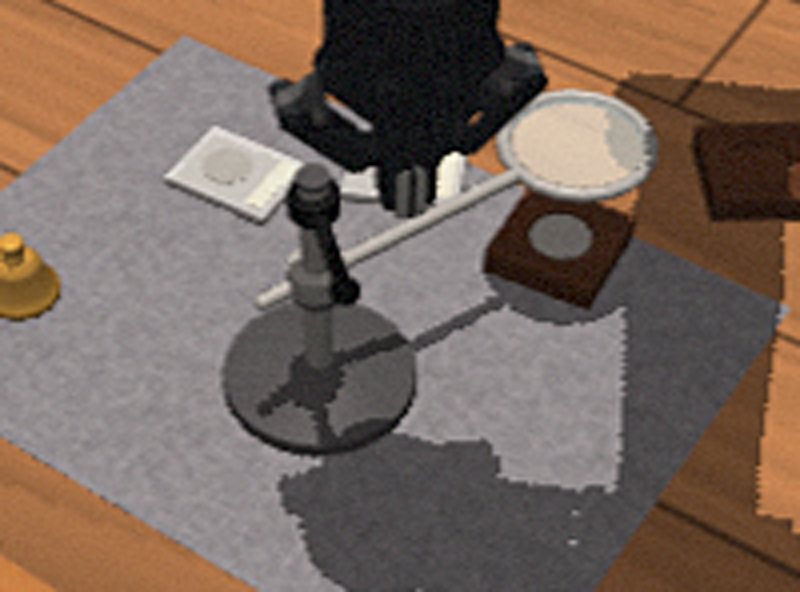

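Request:
move_arm:
  moves:
    - [[1.2,0,0.05,0,0,0,1],[1.2,0,0.05,0,0,0,1],[1.2,0,0.05,0,0,0,1],[0,0,0,0,0,0,1],[0,0,0,0,0,0,1]]

```text
clock: 10.0
position: [594.8, 85.5, 165.6]
ee_rot: [2.963, 1.57, -2.493]
ft_force: [-0.4, -0.0, 1.1]
opening: -0.2
```

```bash
python3 - <<'E'
from h import *
from rig import optics
import cv2
show()
f=optics.grab_frame("wrist");np.savez("wrist9.npz",**f);cv2.imwrite("pics/w9.png",f["color"][:,:,::-1])
p,R,s=tool()
for n,uv,z in [("posttop",(173,184),192),("ball",(196,308),170)]: print(n,wray(f,p,R,uv,z).round(1))
E
```

```text
t 10.0 p [594.8  85.5 165.6] F [-0.35 -0.03  1.06] open -0.2
[[-0.001 -0.736  0.677]
 [-0.001  0.677  0.736]
 [-1.     0.    -0.001]]
posttop [594.   15.8 192. ]
ball [634.1  52.1 170. ]
```

View pics/w9.png

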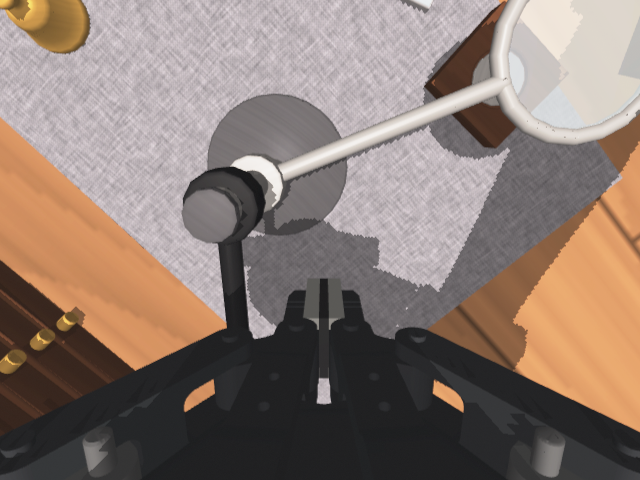

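Request:
move_arm:
  moves:
    - [[0.4,-0.3,0,0,0,0,1],[0,-0.3,0,0,0,0,1],[0,-0.3,0,0,0,0,1],[0,-0.3,0,0,0,0,1],[0,-0.3,0,0,0,0,1],[0,-0.3,0,0,0,0,1],[0,-0.22,0.07,0.6,0,0,1],[0,-0.22,0.07,0.6,0,0,1],[0,-0.22,0.07,0.6,0,0,1],[0,-0.22,0.07,0.6,0,0,1],[0,-0.22,0.07,0.6,0,0,1],[0,0,0,0,0,0,1]]

```text
clock: 11.25
position: [618.5, 67.7, 162.2]
ee_rot: [0.066, 1.57, 0.632]
ft_force: [-0.1, 1.2, 0.5]
opening: 0.4
```

```bash
python3 - <<'E'
from h import *
from rig import optics
import cv2
show()
f=optics.grab_frame("wrist");np.savez("wrist10.npz",**f);cv2.imwrite("pics/w10.png",f["color"][:,:,::-1])
f=optics.grab_frame("scene");a=f["color"][:,:,::-1].copy()
cv2.imwrite("pics/s10c.png",cv2.resize(a[200:360,240:440],None,fx=4,fy=3.7,interpolation=cv2.INTER_CUBIC))
E
```

```text
t 11.25 p [618.5  67.7 162.2] F [-0.07  1.17  0.53] open 0.4
[[ 0.001 -0.536  0.844]
 [ 0.001  0.844  0.536]
 [-1.     0.     0.001]]
```

View pics/w10.png

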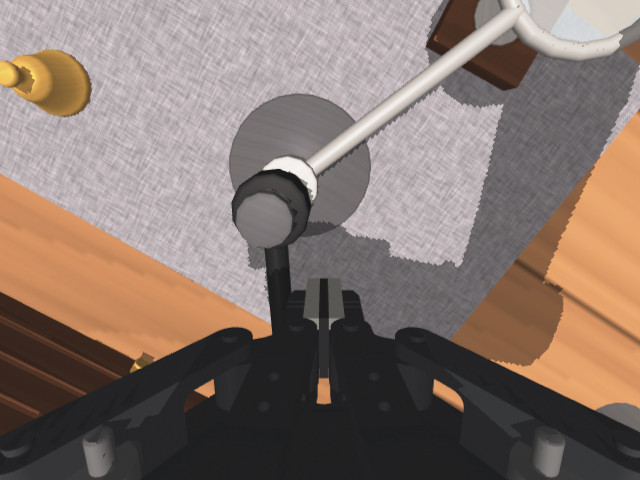

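View pics/s10c.png

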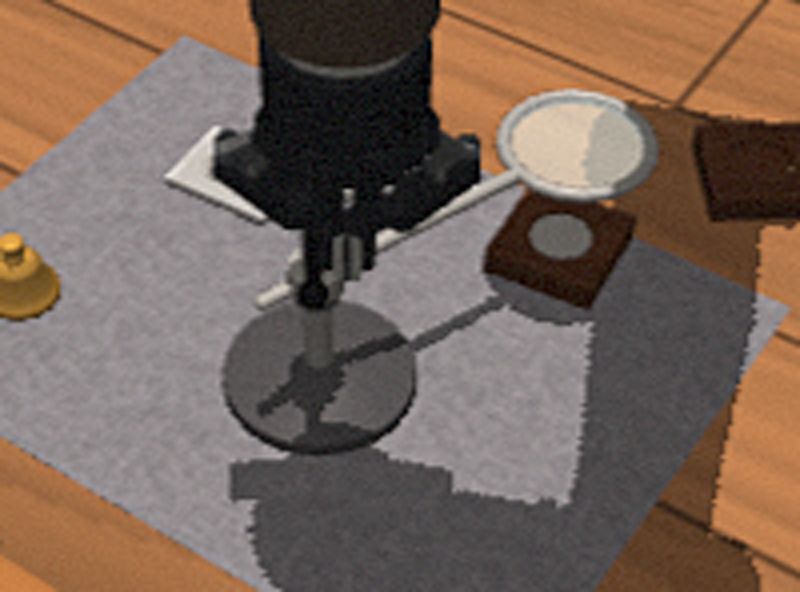

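Request:
move_arm:
  moves:
    - [[0,-0.22,0.07,0.6,0,0,1],[0,-0.22,0.07,0.6,0,0,1],[0,-0.22,0.07,0.6,0,0,1],[0,-0.22,0.07,0.6,0,0,1],[0,-0.22,0.07,0.6,0,0,1],[0,-0.22,0.07,0.6,0,0,1],[0,-0.22,0.07,0.6,0,0,1],[0,-0.22,0.07,0.6,0,0,1],[0,-0.22,0.07,0.6,0,0,1],[0,-0.22,0.07,0.6,0,0,1],[0,-0.22,0.07,0.6,0,0,1],[0,-0.22,0.07,0.6,0,0,1],[0,0,0,0,0,0,1]]

```text
clock: 12.65
position: [633.6, 44.9, 162.4]
ee_rot: [0.255, 1.569, 0.192]
ft_force: [0.5, 1.0, 0.6]
opening: 0.3
```

```bash
python3 - <<'E'
from h import *
from rig import optics
import cv2
show()
p,R,s=tool();d=p[:2]-[592.5,31.5];print("z,y comps",d@R[:2,2],d@R[:2,1])
f=optics.grab_frame("wrist");np.savez("wrist11.npz",**f);cv2.imwrite("pics/w11.png",f["color"][:,:,::-1])
f=optics.grab_frame("scene");a=f["color"][:,:,::-1].copy()
cv2.imwrite("pics/s11c.png",cv2.resize(a[200:360,240:440],None,fx=4,fy=3.7,interpolation=cv2.INTER_CUBIC))
E
```

```text
t 12.65 p [633.6  44.9 162.4] F [0.46 1.02 0.59] open 0.3
[[ 0.001  0.062  0.998]
 [ 0.     0.998 -0.062]
 [-1.     0.     0.001]]
z,y comps 40.2190891502601 15.895615454538518
```

View pics/w11.png

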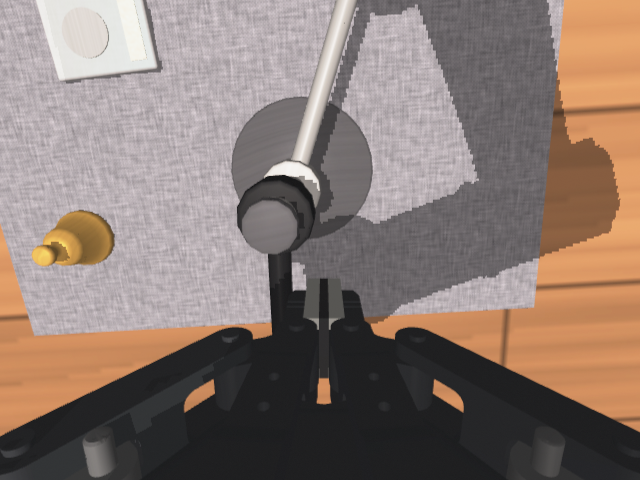

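View pics/s11c.png

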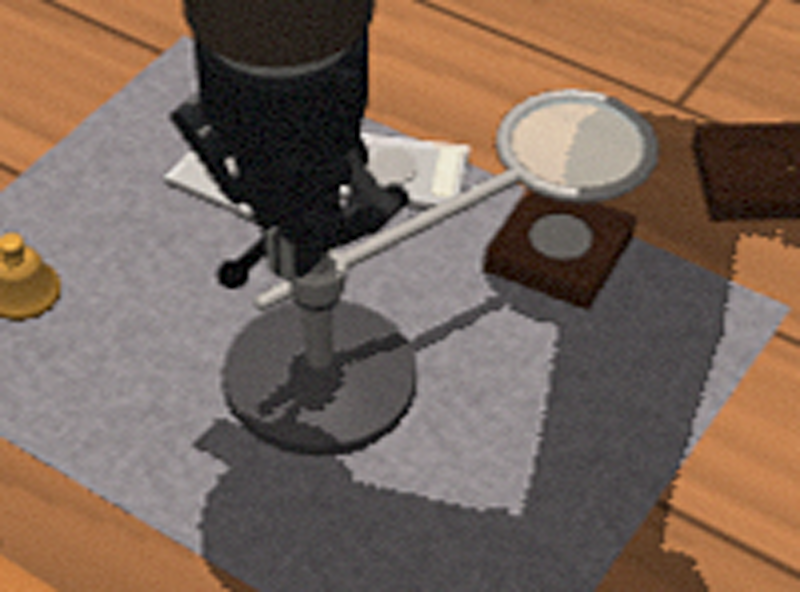

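Request:
move_arm:
  moves:
    - [[0,-0.22,0.07,0.6,0,0,1],[0,-0.22,0.07,0.6,0,0,1],[0,-0.22,0.07,0.6,0,0,1],[0,0,0,0,0,0,1]]

```text
clock: 13.15
position: [634.8, 38.1, 162.4]
ee_rot: [0.348, 1.57, 0.129]
ft_force: [1.3, 2.4, 0.6]
opening: -0.1
```

Request:
move_arm:
  moves:
    - [[0,-0.22,0.07,0.6,0,0,1],[0,0,0,0,0,0,1]]

```text
clock: 13.35
position: [635.0, 35.8, 162.4]
ee_rot: [0.385, 1.57, 0.114]
ft_force: [1.9, 0.9, 1.3]
opening: -0.0
```

Request:
move_arm:
  moves:
    - [[0,-0.15,0.05,0.4,0,0,1],[0,0,0,0,0,0,1]]

```text
clock: 13.55
position: [635.0, 34.3, 162.4]
ee_rot: [0.375, 1.57, 0.07]
ft_force: [1.6, 0.3, 0.0]
opening: -0.0
```

Request:
move_arm:
  moves:
    - [[0,-0.15,0.05,0.4,0,0,1],[0,0,0,0,0,0,1]]

```text
clock: 13.75
position: [635.2, 33.2, 162.4]
ee_rot: [0.861, 1.569, 0.52]
ft_force: [2.7, 3.2, 0.6]
opening: -0.1
```

Request:
move_arm:
  moves:
    - [[0,-0.15,0.05,0.4,0,0,1],[0,0,0,0,0,0,1]]

```text
clock: 13.95
position: [635.6, 32.8, 162.5]
ee_rot: [1.111, 1.567, 0.736]
ft_force: [2.0, 5.9, 0.5]
opening: 0.1
```

```bash
python3 - <<'E'
from h import *
from rig import optics
import cv2
show()
f=optics.grab_frame("wrist");cv2.imwrite("pics/w12.png",f["color"][:,:,::-1])
f=optics.grab_frame("scene");a=f["color"][:,:,::-1].copy()
cv2.imwrite("pics/s12c.png",cv2.resize(a[200:360,240:440],None,fx=4,fy=3.7,interpolation=cv2.INTER_CUBIC))
E
```

```text
t 13.95 p [635.6  32.8 162.5] F [2.03 5.93 0.55] open 0.1
[[ 0.003  0.366  0.93 ]
 [ 0.003  0.93  -0.366]
 [-1.     0.004  0.002]]
```

View pics/w12.png

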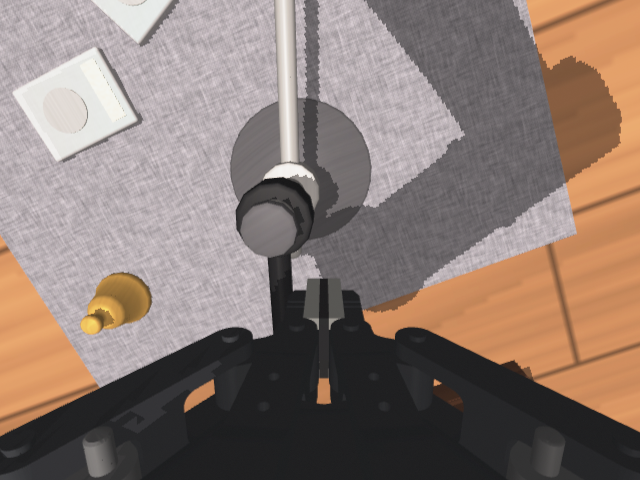

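View pics/s12c.png

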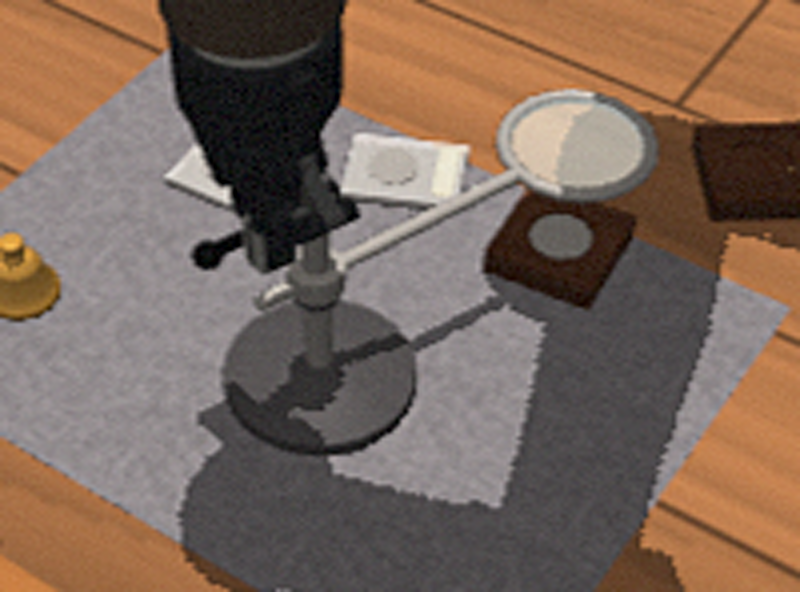

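Request:
move_arm:
  moves:
    - [[0,-0.05,0,0,0,0,1],[0,0,0,0,0,0,1],[0,0,0,0,0,0,1]]

```text
clock: 14.35
position: [635.6, 32.8, 162.5]
ee_rot: [1.091, 1.566, 0.717]
ft_force: [3.5, 7.9, 0.8]
opening: -0.0
```

Request:
move_arm:
  moves:
    - [[0,0.5,0,0,0,0,1],[0,1,0,0,0,0,1],[0,1,0,0,0,0,1],[-2,0,0,0,0,0,1],[-3,0,0,0,0,0,1],[-3,0,0,0,0,0,1],[-2,0,0,0,0,0,1],[0,3,0,0,0,0,1],[0,4,0,0,0,0,1],[0,4,0,0,0,0,1],[0,4,0,0,0,0,1],[0,3,0,0,0,0,1],[0,0,0,0,0,0,1],[0,0,0,0,0,0,1]]

```text
clock: 15.75
position: [709.6, 221.8, 260.7]
ee_rot: [-2.221, 1.568, -2.597]
ft_force: [-0.7, -0.3, 0.8]
opening: -0.4
```

```bash
python3 - <<'E'
from h import *
from rig import optics
import cv2
show()
f=optics.grab_frame("scene");cv2.imwrite("pics/s13.png",f["color"][:,:,::-1])
f=optics.grab_frame("top");a=f["color"][:,:,::-1].copy()
cv2.imwrite("pics/top13c.png",cv2.resize(a[170:300,200:360],None,fx=5,fy=4.6,interpolation=cv2.INTER_CUBIC))
E
```

```text
t 15.75 p [709.6 221.8 260.7] F [-0.73 -0.27  0.77] open -0.4
[[-0.002  0.367  0.93 ]
 [-0.001  0.93  -0.367]
 [-1.    -0.002 -0.002]]
```

View pics/s13.png

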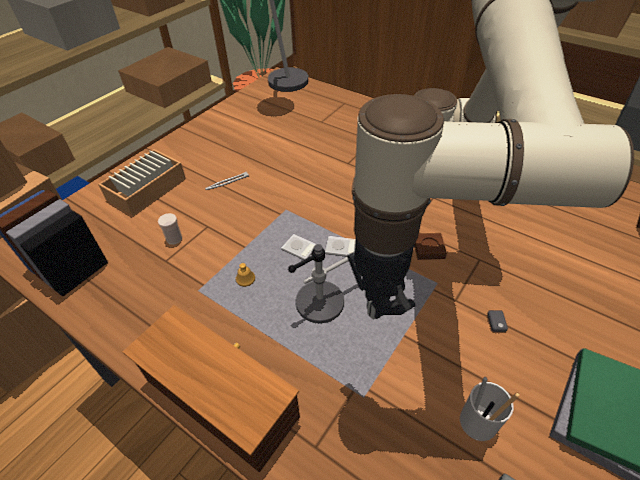

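View pics/top13c.png

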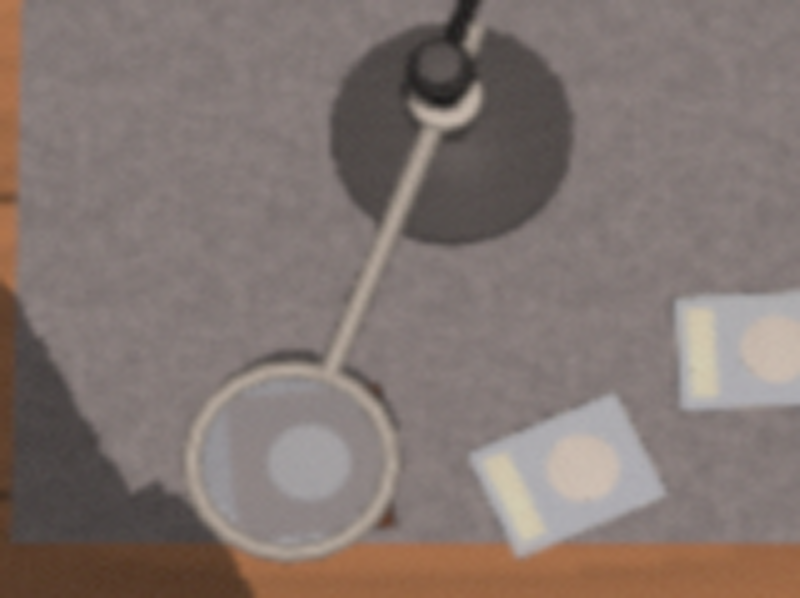

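```bash
python3 - <<'E'
from h import *
b=ray("scene",(292.5,268),170);p=ray("scene",(319,247.5),192);d=(b-p)[:2];print(np.hypot(*d),np.degrees(np.arctan2(d[1],d[0])))
L=ray("top",(200+292.5/5,170+461/4.6),105);c=ray("top",(200+310/5,170+463/4.6),20);print((L-c).round(1))
from rig import job; print(job.job_done())
E
```

```text
62.588906009251026 -22.378073274602652
[-2.6  1.2 85. ]
the job is handed in; nothing more can be done
None
```

I pushed the swing arm round until the lens was over the coin, turned the clamp lever clockwise to its stop, and handed the job in at about 16 s. No verdict was reported.

- **Lens:** the last top picture puts its centre about 3 mm from the coin's centre. It had not moved since before the lever was pushed. A wrist picture taken before the lever push gave about 4 mm.
- **Lever:** it stopped moving under a push of about 8 N, against roughly 1 N expected from friction. It stands about 70° clockwise of where it started, at about −22° in the world frame. That angle fits the stop, but I only know the stop's place to within about 14°, because I never measured the stand's exact turn.
- **Everything else:** in the pictures the coin, block and bystanders look unmoved. In the last scene picture the gripper hid the block and lens, so for those I relied on the top picture. The robot was clear of everything when I handed in.
- **Disagreement:** the cameras differed by about 6 mm in absolute position along y, so I judged the lens and coin within one picture.

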